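# Test-turn thumb screws in their gauge nuts and reject the one that jams

### The job

Three thumb screws are started in square gauge nuts on the sloping rack. Try every one there, clockwise as far as it will go: turn those that run freely down until they seat, and leave them in the rack. Any screw that jams early must be lifted out with its nut and set down, not dropped, standing upright in the steel reject tray; leave the other things on the bench where they are.

Things in the scene. Friction and masses are not known exactly. Their poses are not given: they have to be found in the camera images.
- rack: Fixed steel test rack, 300 (y) x 100 mm. Origin: centre of its underside. Its face slopes at 35 degrees, looking up and towards the rack's -x (the robot). Three square pockets, 35 mm wide and 12 mm deep, lie in a row along y at -85, 0 and +85 mm; each pocket floor's centre is at x = 0, 55 mm above the bench.
- wing_a (a point): Centre of the wing of a brass thumb screw, one of three alike, in any order. The wing is a plate 34 mm long (point y), 8 mm thick (x), 20 mm tall (z). Its z: screw axis, out of the nut, 35 degrees off vertical in the rack. The centre is 24 mm above the nut's top; below the wing a 12 mm neck and a 20 mm collar 4 mm thick. Pulling the wing lifts screw and nut together (about 0.2 kg).
- screw_a (a joint): Turn of this screw in its nut, rad, growing clockwise seen from the wing. At 0 the wing lies along the rack's row, at 1.57 up and down the slope. Starts at 0 to 0.5. A good screw turns freely (0.03 N m) to a firm seat at 1.65; a bad one turns as easily at first but jams against a firm stop at about 0.7. The wing moves under 1 mm along its axis.
- nut_a: Square steel gauge nut, 32 x 32 x 24 mm, carrying screw_a; loose in a pocket of the rack, half of its height standing proud. Origin: centre of its underside; z is the screw's axis. Its underside is 48 mm below the wing's centre.
- wing_b (a point): Centre of the wing of a brass thumb screw, one of three alike, in any order. The wing is a plate 34 mm long (point y), 8 mm thick (x), 20 mm tall (z). Its z: screw axis, out of the nut, 35 degrees off vertical in the rack. The centre is 24 mm above the nut's top; below the wing a 12 mm neck and a 20 mm collar 4 mm thick. Pulling the wing lifts screw and nut together (about 0.2 kg).
- screw_b (a joint): Turn of this screw in its nut, rad, growing clockwise seen from the wing. At 0 the wing lies along the rack's row, at 1.57 up and down the slope. Starts at 0 to 0.5. A good screw turns freely (0.03 N m) to a firm seat at 1.65; a bad one turns as easily at first but jams against a firm stop at about 0.7. The wing moves under 1 mm along its axis.
- nut_b: Square steel gauge nut, 32 x 32 x 24 mm, carrying screw_b; loose in a pocket of the rack, half of its height standing proud. Origin: centre of its underside; z is the screw's axis. Its underside is 48 mm below the wing's centre.
- wing_c (a point): Centre of the wing of a brass thumb screw, one of three alike, in any order. The wing is a plate 34 mm long (point y), 8 mm thick (x), 20 mm tall (z). Its z: screw axis, out of the nut, 35 degrees off vertical in the rack. The centre is 24 mm above the nut's top; below the wing a 12 mm neck and a 20 mm collar 4 mm thick. Pulling the wing lifts screw and nut together (about 0.2 kg).
- screw_c (a joint): Turn of this screw in its nut, rad, growing clockwise seen from the wing. At 0 the wing lies along the rack's row, at 1.57 up and down the slope. Starts at 0 to 0.5. A good screw turns freely (0.03 N m) to a firm seat at 1.65; a bad one turns as easily at first but jams against a firm stop at about 0.7. The wing moves under 1 mm along its axis.
- nut_c: Square steel gauge nut, 32 x 32 x 24 mm, carrying screw_c; loose in a pocket of the rack, half of its height standing proud. Origin: centre of its underside; z is the screw's axis. Its underside is 48 mm below the wing's centre.
- tray: Fixed open steel reject tray on the bench, 160 (x) x 140 (y) x 30 mm high, walls and floor 5 mm thick, empty. Origin: centre of its underside.
- weight_big: large turned cast-iron core weight, 64 mm across, 62 mm high; loose, to be left alone. Origin: centre of its underside.
- weight_small: smaller cast-iron core weight, 54 mm across, 52 mm high; loose, to be left alone. Origin: centre of its underside.
- probe: copper vent probe with wooden handle lying flat, about 180 mm long, 14 mm high; loose, to be left alone. Origin: centre of its underside, about the middle of its length.
- core_box: resin core box half, 120 x 150 x 46 mm (two 6 mm dowels on top); loose, to be left alone. Origin: centre of its underside.
- rammer: turned boxwood rammer standing upright, 68 mm across, 148 mm high; loose, to be left alone. Origin: centre of its underside.
- parallel: steel parallel block, 90 x 22 x 30 mm; loose, to be left alone. Origin: centre of its underside.
Not all that is in view belongs to the job. Leave any turquoise look-alike of the nut_a alone. What is shaped like the nut_b but turquoise is not meant.

How it is judged:
By the outcome, as a careful person would: the job done as asked, in the order asked, and still so for the second after the job is handed in, with the robot touching nothing.
It also fails if it takes over 67 s, if anything falls off the work surface, if the arm or the gripper's body presses on something with over 40 N, if the wrist force passes 120 N, or if a joint passes its speed limit or range.

### The arm

A 6-joint arm with a two-finger parallel gripper is mounted at the origin on the work surface. World frame = base frame: x ahead of the robot, y to its left, z up, the work surface at z = 0. Lengths are in m, angles in rad, forces in N, time in s.
With the tool pointing down it reaches from about 0.275 to 0.875 m from the base axis. Payload 12.5 kg.
Tool frame: the origin (TCP) lies at the very end of the fingers, on their centre line; the grasp point (between the pads) lies 19 mm behind it; x points along the fingers, y is the direction in which the jaws open and shut, and the axes are right-handed (so a half turn about x gives the same grasp; the last joint's range is limited). The gripper opens to 85 mm and grips with 20 to 120 N. Pads are 22 mm wide; open, the fingers measure 114 mm over their backs; the gripper's body (76 mm by 85 mm) begins 54 mm behind the grasp point. The pads swing forward as they close: fully open they stand 13 mm farther back than shut.
Start: joints at [1.23, 0.351, 1.652, -0, 1.139, -0.085], TCP at [0.139, 0.532, 0.231] pointing down, gripper open.
Joint ranges: [-2.75, 2.75], [-0.79, 2.1], [0.01, 2.65], [-1.57, 4.71], [0.07, 3.14], [-2.87, 2.87]. Speed limits (rad/s): [2.22, 2.22, 2.79, 3.14, 3.14, 3.14].

### API

Orientations are given as a 3x3 rotation matrix whose columns are the frame's x, y, z axes.
In Python, from bench import manip gives the robot as it stands. Calls block until the motion is done:
- manip.move_ptp(position, orientation): joint-space move of the TCP to a pose.
- manip.move_l(position, attitude=None, max_speed=0.15): straight line of the TCP; attitude=None keeps the orientation; max_speed is the mean speed in m/s.
- manip.move_j(angles): joint-space move.
- manip.set_gripper(opening, effort=None): opening from 0.0 (shut) to 1.0 (fully open); effort is the grip in N (None keeps the last); returns when the fingers have stopped.
- manip.dwell(seconds).
- manip.inverse_kinematics(position, orientation): joint angles nearest the present ones, or None.
- manip.grab_frame(name): name is "side" or "top" or "wrist"; returns (picture, depth): 384x512x3 uint8, red, green, blue; 384x512 float32, m along the optical axis (not along the pixel's ray), 0 where there is no reading.
- manip.get_calibration(name): a dict with "camera_matrix" (3x3 intrinsics, pixels), "R" (3x3) and "t" (3): a world point X has camera coordinates R X + t. Camera axes: x right, y down, z forward; pixel columns grow to the right and rows downward; lengths in m; the calibration is good to about 2 mm. The wrist camera is an equidistant fisheye: a pixel r from the principal point sees the ray r / f radians off the axis. A picture is of the moment at which its call begins: read the wrist's pose just before it. get_calibration takes no time and is no camera call; for the wrist camera it gives the pose at the moment of the call.
A pose or a line that the arm cannot do raises manip.Unreachable and nothing moves.
- manip.sign_off(): hands the job in, once; it reports no verdict.
Trained networks look in the newest picture that a camera, given by its name, has taken for a name from the list of things; names that differ only in an ending like _2 or _b are one class to them, and where a whole thing is asked for, a point or a joint stands for the part that bears it (a point fixed in the world has none). Each returns a list of dicts, best first, with "confidence" (0 to 1); they miss things now and then, are a little off and sometimes report something else, mostly with a low value. They report only what shows in the picture. A call takes as long as a camera call. They do not tell look-alikes from the thing itself.
- manip.look_for(camera, name): "at" ([x, y, z] in m, in world coordinates, good to about 4 mm: the middle of the surface that is visible of it).
Readings, each from a call of its own:
- manip.current_time(): time.
- manip.current_qpos(): joint angles.
- manip.current_joint_vel(): joint speeds.
- manip.current_joint_torque(): joint torques, N m.
- manip.current_ee_pos(): TCP position.
- manip.current_tcp_rot(): TCP orientation.
- manip.current_force(): force on the tool from outside, world axes, zero at the start.
- manip.current_ft_torque(): the same for the moment, N m.
- manip.current_grip_width(): opening from 0.0 (shut) to 1.0 (fully open).
Only numpy, scipy, OpenCV 4.12 (cv2) and the standard library are available. Lean on these libraries where they do the work, as an engineer would, in place of code of your own. Each camera call takes 0.05 s, during which the arm holds its last target.

## Working session

There is one attempt and no reset: what is moved stays moved. The work goes in short steps, each a Python script; the robot and the scene stay as the last script left them, time stands still between calls to the robot, and variables do not carry over. Pictures are saved under pics/ and viewed, and the job is handed in when it is done.

```bash
ls; mkdir -p pics; python3 - <<'E'
from bench import manip
import cv2,numpy as np
for n in ["side","top","wrist"]:
    c=manip.get_calibration(n)
    p,d=manip.grab_frame(n)
    cv2.imwrite(f"pics/{n}0.png",cv2.cvtColor(p,cv2.COLOR_RGB2BGR))
    np.savez(f"{n}0.npz",p=p,d=d,K=c["camera_matrix"],R=c["R"],t=c["t"])
    print(n,c)
print(manip.current_time())
E
```

```text
pics
side {'camera_matrix': array([[458.78605031,   0.        , 253.96637627],
       [  0.        , 458.78605031, 188.61937653],
       [  0.        ,   0.        ,   1.        ]]), 'R': array([[-9.86099529e-01, -1.66155590e-01,  1.97823906e-04],
       [-1.28295457e-01,  7.60649719e-01, -6.36358610e-01],
       [ 1.05584065e-01, -6.27538305e-01, -7.71393337e-01]]), 't': array([0.55091509, 0.12221928, 1.38284231])}
top {'camera_matrix': array([[390.1151912 ,   0.        , 251.02552601],
       [  0.        , 390.1151912 , 194.86208382],
       [  0.        ,   0.        ,   1.        ]]), 'R': array([[-0.02236983, -0.99974209,  0.00391767],
       [-0.98399823,  0.02132435, -0.17689761],
       [ 0.17676844, -0.00781215, -0.98422146]]), 't': array([-0.00655416,  0.57623775,  1.10675065])}
wrist {'camera_matrix': array([[297.31863964,   0.        , 253.59572815],
       [  0.        , 297.31863964, 188.4373975 ],
       [  0.        ,   0.        ,   1.        ]]), 'R': array([[ 0.2534157 ,  0.96735572, -0.00184034],
       [ 0.91661162, -0.23951345,  0.32008819],
       [ 0.30919836, -0.08280225, -0.94738596]]), 't': array([-0.54839709, -0.04183026,  0.38117634])}
0.15
```

View pics/side0.png

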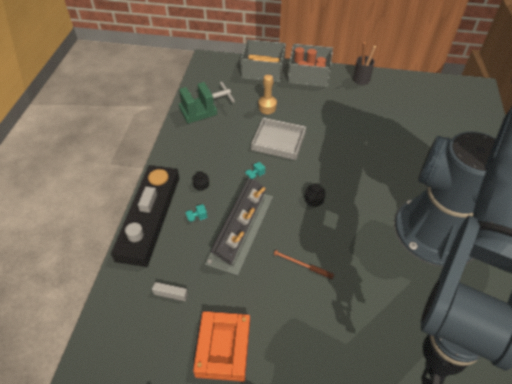

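View pics/top0.png

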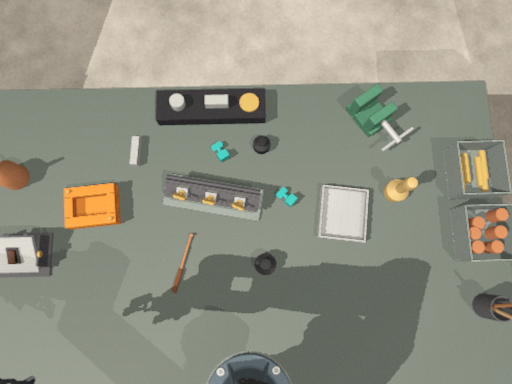

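View pics/wrist0.png

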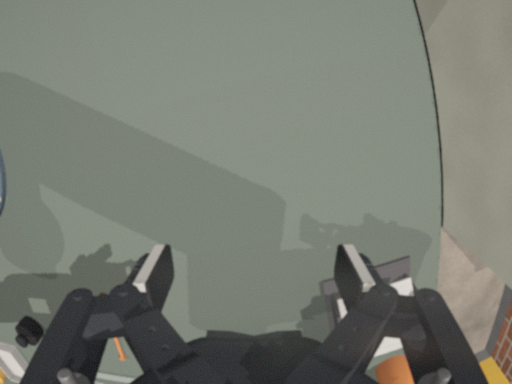

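```bash
cat > h.py <<'E'
import numpy as np,cv2
def load(n):
    f=np.load(n+'.npz'); return f['p'],f['d'],f['K'],f['R'],f['t']
def cloud(n):
    p,d,K,R,t=load(n)
    v,u=np.mgrid[0:384,0:512]
    c=np.stack([(u-K[0,2])/K[0,0]*d,(v-K[1,2])/K[1,1]*d,d],-1)
    return p,d,(c-t)@R
def proj(n,X):
    p,d,K,R,t=load(n); c=R@np.array(X)+t; c=K@c; return c[:2]/c[2]
E
python3 - <<'E'
from h import *
p,d,W=cloud('top0')
for (u,v) in [(212,195),(180,194),(210,198),(239,203),(344,213),(326,190),(362,234),(100,200),(260,145),(265,264),(135,150),(185,262),(400,188)]: print((u,v),W[v,u].round(3))
c=cv2.resize(p[160:240,150:390],None,fx=3.3,fy=3.3,interpolation=cv2.INTER_CUBIC)
cv2.imwrite('pics/tc.png',c[...,::-1])
p,d,W=cloud('side0')
for (u,v) in [(257,195),(246,216),(234,239),(278,138)]: print((u,v),W[v,u].round(3))
c=cv2.resize(p[150:280,190:320],None,fx=4.5,fy=4.5,interpolation=cv2.INTER_CUBIC)
cv2.imwrite('pics/sc.png',c[...,::-1])
from bench import manip
for cam in ['top','side']:
  for n in ['wing_a','nut_a','rack','tray']:
    for r in manip.look_for(cam,n): print(cam,n,round(r['confidence'],2),np.round(r['at'],3))
E
```

```text
(212, 195) [0.572 0.093 0.084]
(180, 194) [0.575 0.183 0.097]
(210, 198) [0.562 0.099 0.091]
(239, 203) [0.546 0.016 0.09 ]
(344, 213) [ 0.522 -0.304  0.004]
(326, 190) [ 0.594 -0.252  0.008]
(362, 234) [ 0.456 -0.354  0.005]
(100, 200) [0.576 0.44  0.018]
(260, 145) [ 0.732 -0.05   0.042]
(265, 264) [ 0.373 -0.054  0.064]
(135, 150) [0.727 0.334 0.033]
(185, 262) [ 0.384  0.184 -0.   ]
(400, 188) [ 0.581 -0.451  0.083]
(257, 195) [0.544 0.035 0.095]
(246, 216) [0.562 0.116 0.096]
(234, 239) [0.58  0.197 0.096]
(278, 138) [ 0.524 -0.305  0.004]
top wing_a 0.66 [0.554 0.012 0.081]
top wing_a 0.65 [0.543 0.018 0.098]
top wing_a 0.59 [0.574 0.183 0.094]
top wing_a 0.54 [0.587 0.18  0.085]
top wing_a 0.52 [ 0.585 -0.118  0.019]
top nut_a 0.61 [0.589 0.179 0.083]
top nut_a 0.57 [0.568 0.093 0.089]
top nut_a 0.55 [0.721 0.071 0.022]
top nut_a 0.48 [0.553 0.012 0.084]
top nut_a 0.46 [ 0.574 -0.128  0.024]
top nut_a 0.45 [0.558 0.1   0.1  ]
top rack 0.61 [0.577 0.083 0.055]
top tray 0.9 [ 0.524 -0.298  0.004]
side wing_a 0.58 [0.745 0.081 0.019]
side wing_a 0.57 [0.557 0.1   0.103]
side wing_a 0.41 [0.577 0.186 0.096]
side nut_a 0.7 [0.586 0.191 0.078]
side nut_a 0.64 [ 0.574 -0.128  0.019]
side nut_a 0.56 [0.571 0.106 0.077]
side nut_a 0.54 [0.554 0.023 0.082]
side nut_a 0.48 [0.721 0.08  0.023]
side rack 0.61 [0.579 0.138 0.056]
side tray 0.91 [ 0.525 -0.302  0.005]
```

View pics/tc.png

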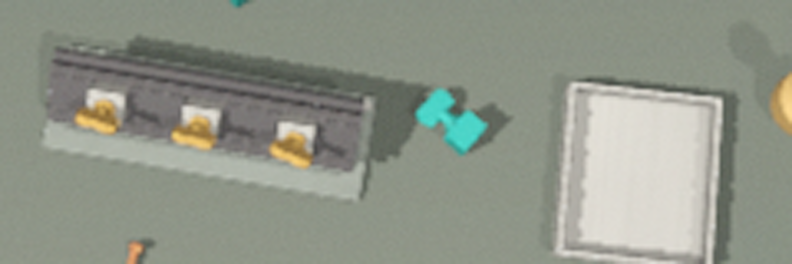

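View pics/sc.png

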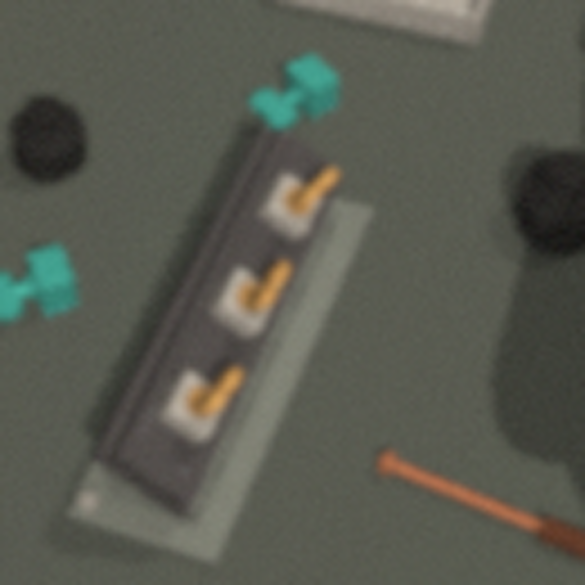

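```bash
python3 - <<'E'
from h import *
from bench import manip
c=manip.get_calibration('wrist'); T=manip.current_tcp_rot(); P=manip.current_ee_pos()
T=np.array(T);P=np.array(P);R=np.array(c['R']);C=-R.T@c['t']
print('cam in tool',T.T@(C-P)); print('cam axes in tool (cols)\n',(T.T@R.T).round(3)); print(T.round(3))
# rack plane from both cams
for n in ['top0','side0']:
    p,d,W=cloud(n)
    yaw=np.radians(-9.8)
    ex=np.array([np.cos(yaw),np.sin(yaw),0]);ey=np.array([-np.sin(yaw),np.cos(yaw),0])
    pts=W[(d>0)].reshape(-1,3); col=p[d>0].astype(int)
    o=np.array([0.585,0.1,0]); q=pts-o
    L=np.c_[q@ex,q@ey,q[:,2]]
    m=(abs(L[:,0])<.08)&(abs(L[:,1])<.2)&(L[:,2]>.015)&(L[:,2]<.13)
    L=L[m];cc=col[m]
    brass=(cc[:,0]-cc[:,2]>60)
    dark=(cc.max(1)<125)&~brass&(abs(L[:,1])<.13)&(L[:,2]>.03)&(L[:,2]<.085)
    D=L[dark]
    for _ in range(4):
        A=np.c_[D[:,0],D[:,1],np.ones(len(D))]; s=np.linalg.lstsq(A,D[:,2],rcond=None)[0]
        r=abs(A@s-D[:,2]); D=D[r<max(.004,1.5*np.median(r))]
    print(n,len(D),'slope',np.degrees(np.arctan(s[0])),np.degrees(np.arctan(s[1])),'z at o',s[2], 'rms',np.std(r))
    print('dark y range',np.percentile(L[dark][:,1],[1,99]),'x',np.percentile(L[dark][:,0],[1,99]))
    B=L[brass]
    for y0 in (-.085,0,.085):
        b=B[abs(B[:,1]-y0)<.03]; print(y0,len(b),np.median(b,0).round(4))
E
```

```text
cam in tool [-0.14266934 -0.00073716 -0.08211761]
cam axes in tool (cols)
 [[ 0.001 -0.32   0.947]
 [ 1.    -0.    -0.001]
 [ 0.     0.947  0.32 ]]
[[-0.     0.253  0.967]
 [ 0.     0.967 -0.253]
 [-1.    -0.    -0.   ]]
top0 665 slope 20.75944073965597 -0.20762585715058401 z at o 0.0668256185077975 rms 0.0011688158759133504
dark y range [-0.12802357  0.12817984] x [-0.03021553  0.03234859]
-0.085 80 [-0.0315 -0.0879  0.0985]
0 83 [-0.0293 -0.0031  0.0985]
0.085 89 [-0.0273  0.0818  0.097 ]
side0 585 slope 27.065922594334555 -0.9975847569793242 z at o 0.0662128064861423 rms 0.0011875641180119606
dark y range [-0.12762262  0.12780238] x [-0.02977971  0.03449404]
-0.085 52 [-0.0298 -0.0832  0.0968]
0 60 [-0.0294  0.0009  0.0977]
0.085 63 [-0.0267  0.0849  0.0978]
```

```bash
cat >> h.py <<'E'
YAW=np.radians(-11.2); O=np.array([0.585,0.0995,0.])
def setrack(yaw,o):
    global YAW,O; YAW=yaw;O=np.array(o)
def rackR():
    c,s=np.cos(YAW),np.sin(YAW); return np.array([[c,-s,0],[s,c,0],[0,0,1.]])
def n_(): return rackR()@np.array([-np.sin(np.radians(35)),0,np.cos(np.radians(35))])
def u_(): return rackR()@np.array([np.cos(np.radians(35)),0,np.sin(np.radians(35))])
def wing(i,h=.048): # i=-1,0,1
    return O+rackR()@np.array([0,.085*i,.055])+h*n_()
def tool(th,flip=0):
    # theta=0: wing along row -> jaws along slope
    x=-n_(); y=u_()*(1 if not flip else -1)
    k=x; y=y*np.cos(th)+np.cross(k,y)*np.sin(th)
    return np.c_[x,y,np.cross(x,y)]
E
python3 - <<'E'
from h import *
from bench import manip
for i in (-1,0,1):
  print(i,wing(i).round(4))
  for f in (0,1):
    for th in (0,.5,.8,1.2,1.65,1.8):
      for back in (-.008,):
        q=manip.inverse_kinematics(wing(i)-back*(-n_())*-1 if 0 else wing(i)+back*n_(),tool(th,f))
        print(f,th,None if q is None else np.round(q,2))
  q=manip.inverse_kinematics(wing(i)+.12*n_(),tool(1.57,0)); print('view',None if q is None else np.round(q,2))
  q=manip.inverse_kinematics(wing(i)+.12*n_(),tool(1.57,1)); print('view',None if q is None else np.round(q,2))
E
```

```text
-1 [0.5415 0.0215 0.0943]
0 0 [0.01 0.44 2.16 4.26 0.13 2.2 ]
0 0.5 [0.01 0.44 2.16 4.26 0.13 2.7 ]
0 0.8 None
0 1.2 None
0 1.65 [ 0.01  0.44  2.16  4.26  0.13 -2.44]
0 1.8 [ 0.01  0.44  2.16  4.26  0.13 -2.29]
1 0 [ 0.01  0.44  2.16  4.26  0.13 -0.95]
1 0.5 [ 0.01  0.44  2.16  4.26  0.13 -0.45]
1 0.8 [ 0.01  0.44  2.16  4.26  0.13 -0.15]
1 1.2 [0.01 0.44 2.16 4.26 0.13 0.25]
1 1.65 [0.01 0.44 2.16 4.26 0.13 0.7 ]
1 1.8 [0.01 0.44 2.16 4.26 0.13 0.85]
view [ 0.05  0.09  2.26 -0.62  0.25  2.38]
view [ 0.05  0.09  2.26 -0.62  0.25 -0.76]
0 [0.558  0.1048 0.0943]
0 0 [ 0.21  0.48  2.08 -1.51  0.23  1.84]
0 0.5 [ 0.21  0.48  2.08 -1.51  0.23  2.34]
0 0.8 [ 0.21  0.48  2.08 -1.51  0.23  2.64]
0 1.2 None
0 1.65 [ 0.21  0.48  2.08 -1.51  0.23 -2.79]
0 1.8 [ 0.21  0.48  2.08 -1.51  0.23 -2.64]
1 0 [ 0.21  0.48  2.08 -1.51  0.23 -1.3 ]
1 0.5 [ 0.21  0.48  2.08 -1.51  0.23 -0.8 ]
1 0.8 [ 0.21  0.48  2.08 -1.51  0.23 -0.5 ]
1 1.2 [ 0.21  0.48  2.08 -1.51  0.23 -0.1 ]
1 1.65 [ 0.21  0.48  2.08 -1.51  0.23  0.35]
1 1.8 [ 0.21  0.48  2.08 -1.51  0.23  0.5 ]
view [ 0.28  0.16  2.17 -0.82  0.37  2.76]
view [ 0.28  0.16  2.17 -0.82  0.37 -0.38]
1 [0.5745 0.1882 0.0943]
0 0 [ 0.37  0.53  1.96 -1.23  0.33  1.69]
0 0.5 [ 0.37  0.53  1.96 -1.23  0.33  2.19]
0 0.8 [ 0.37  0.53  1.96 -1.23  0.33  2.49]
0 1.2 None
0 1.65 None
0 1.8 [ 0.37  0.53  1.96 -1.23  0.33 -2.79]
1 0 [ 0.37  0.53  1.96 -1.23  0.33 -1.45]
1 0.5 [ 0.37  0.53  1.96 -1.23  0.33 -0.95]
1 0.8 [ 0.37  0.53  1.96 -1.23  0.33 -0.65]
1 1.2 [ 0.37  0.53  1.96 -1.23  0.33 -0.25]
1 1.65 [ 0.37  0.53  1.96 -1.23  0.33  0.2 ]
1 1.8 [ 0.37  0.53  1.96 -1.23  0.33  0.35]
view None
view [ 0.46  0.25  2.04 -0.84  0.49 -0.22]
```

```bash
cat >> h.py <<'E'
Ct=np.array([-0.14267,-0.00074,-0.08212]); 
CA=np.array([[0.001,-.32,.947],[1,0,-.001],[0,.947,.32]])
def fproj(K,R,t,X):
    c=R@np.array(X)+t; r=np.hypot(c[0],c[1]); a=np.arctan2(r,c[2])
    return K[:2,2]+K[0,0]*a*c[:2]/max(r,1e-9)
def fray(K,u,v):
    x=(np.asarray(u,float)-K[0,2])/K[0,0]; y=(np.asarray(v,float)-K[1,2])/K[0,0]; r=np.hypot(x,y)
    s=np.where(r>1e-9,np.tan(r)/np.maximum(r,1e-9),1.)
    return np.stack([x*s,y*s,np.ones_like(x)],-1)
def fcloud(n):
    p,d,K,R,t=load(n); v,u=np.mgrid[0:384,0:512]
    return p,d,(fray(K,u,v)*d[...,None]-t)@R
def snap(n):
    from bench import manip
    c=manip.get_calibration('wrist'); p,d=manip.grab_frame('wrist')
    cv2.imwrite(f'pics/{n}.png',p[...,::-1]); np.savez(n+'.npz',p=p,d=d,K=c['camera_matrix'],R=c['R'],t=c['t'])
E
python3 - <<'E'
from h import *
from bench import manip
p,d,K,R,t=load('wrist0')
for th in (0,.8,1.57):
  for b in (.06,.1,.14):
    T=tool(th,1)
    for off in (0,.05):
      P=wing(0)+b*n_()-off*u_()
      R=(T@CA).T; C=P+T@Ct; t=-R@C
      q=manip.inverse_kinematics(P,T)
      print(th,b,off,[fproj(K,R,t,wing(i)).round().astype(int).tolist() for i in (-1,0,1)],None if q is None else np.round(q,2))
E
```

```text
0 0.06 0 [[255, 87], [255, 206], [255, 297]] [ 0.24  0.31  2.14 -1.09  0.28 -1.7 ]
0 0.06 0.05 [[182, 89], [188, 206], [197, 295]] [ 0.29  0.33  2.23 -1.47  0.27 -1.26]
0 0.1 0 [[255, 88], [255, 189], [255, 271]] [ 0.27  0.21  2.16 -0.9   0.33 -1.88]
0 0.1 0.05 [[193, 89], [197, 189], [204, 270]] [ 0.32  0.22  2.26 -1.19  0.31 -1.53]
0 0.14 0 [[255, 89], [255, 176], [255, 250]] [ 0.3   0.11  2.17 -0.75  0.41 -2.02]
0 0.14 0.05 [[202, 90], [205, 176], [209, 250]] [ 0.36  0.11  2.27 -0.96  0.38 -1.75]
0.8 0.06 0 [[168, 127], [255, 206], [328, 271]] [ 0.24  0.31  2.14 -1.09  0.28 -0.9 ]
0.8 0.06 0.05 [[128, 176], [211, 248], [284, 305]] [ 0.29  0.33  2.23 -1.47  0.27 -0.46]
0.8 0.1 0 [[181, 121], [255, 189], [319, 247]] [ 0.27  0.21  2.16 -0.9   0.33 -1.08]
0.8 0.1 0.05 [[146, 163], [216, 226], [281, 279]] [ 0.32  0.22  2.26 -1.19  0.31 -0.73]
0.8 0.14 0 [[191, 117], [255, 176], [311, 229]] [ 0.3   0.11  2.17 -0.75  0.41 -1.22]
0.8 0.14 0.05 [[159, 154], [221, 209], [278, 258]] [ 0.36  0.11  2.27 -0.96  0.38 -0.95]
1.57 0.06 0 [[144, 205], [255, 206], [365, 205]] [ 0.24  0.31  2.14 -1.09  0.28 -0.13]
1.57 0.06 0.05 [[153, 260], [255, 263], [356, 260]] [ 0.29  0.33  2.23 -1.47  0.27  0.31]
1.57 0.1 0 [[159, 188], [255, 189], [350, 189]] [ 0.27  0.21  2.16 -0.9   0.33 -0.31]
1.57 0.1 0.05 [[165, 238], [255, 240], [344, 238]] [ 0.32  0.22  2.26 -1.19  0.31  0.04]
1.57 0.14 0 [[171, 176], [255, 176], [338, 176]] [ 0.3   0.11  2.17 -0.75  0.41 -0.45]
1.57 0.14 0.05 [[175, 221], [255, 222], [334, 221]] [ 0.36  0.11  2.27 -0.96  0.38 -0.18]
```

```bash
python3 - <<'E'
from h import *
from bench import manip
manip.move_ptp(wing(0)+.1*n_(),tool(1.57,1)); print(manip.current_time()); snap('w1')
manip.move_ptp(wing(0)+.1*n_(),tool(0,1)); print(manip.current_time()); snap('w2')
print(manip.current_qpos())
for n in ('w1','w2'):
    p=load(n)[0]; 
    c=p[100:260,120:390] if n=='w1' else p[40:300,160:350]
    cv2.imwrite(f'pics/{n}c.png',cv2.resize(c,None,fx=2.3,fy=2.3,interpolation=cv2.INTER_CUBIC)[...,::-1])
E
```

```text
2.525
3.975
[ 0.26928379  0.21136975  2.1575925  -0.89854517  0.33467612 -1.88045365]
```

View pics/w1c.png

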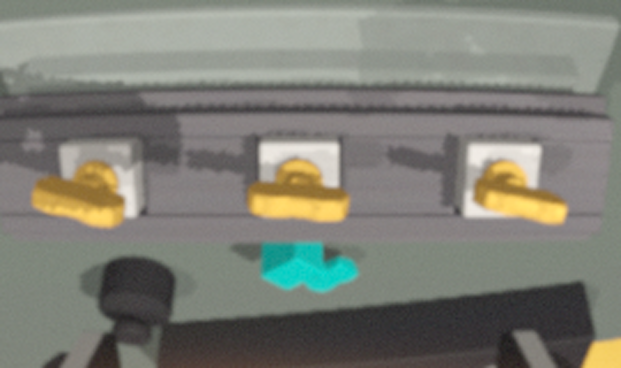

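View pics/w2c.png

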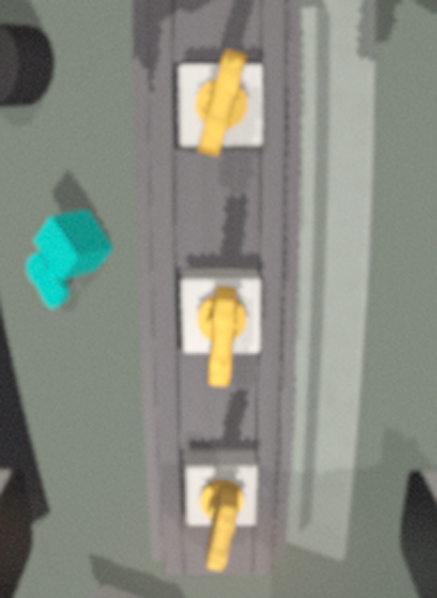

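```bash
cat > meas.py <<'E'
from h import *
def meas(n,hlo=.052):
    p,d,W=fcloud(n); c=p.astype(int)
    br=(c[...,0]-c[...,2]>70)&(c[...,0]>c[...,1]+15)&(d>0)
    q=W-(O+rackR()@np.array([0,0,.055]))
    L=np.stack([q@u_(),q@(rackR()[:,1]),q@n_()],-1)
    res=[]
    for i in (-1,0,1):
        m=br&(abs(L[...,1]-.085*i)<.035)&(abs(L[...,0])<.03)&(L[...,2]>0)&(L[...,2]<.08)
        P=L[m]; top=P[P[:,2]>hlo]
        if len(top)<5: print(n,i,'few',len(P),len(top)); continue
        (cx,cy),(w,h),a=cv2.minAreaRect((top[:,:2]*1000).astype(np.float32))
        cc=top[:,:2]-top[:,:2].mean(0); ev,V=np.linalg.eigh(cc.T@cc); v=V[:,1]*np.sign(V[1,1])
        # long axis v in (u,row); clockwise from wing: rotation about -n ; at 0 along row
        th=np.arctan2(v[0],v[1])
        print(n,i,len(top),'hmax',np.percentile(P[:,2],98).round(4),'mean u,r',(top[:,:2].mean(0)*1000).round(1),'rect c',round(cx,1),round(cy,1),'size',round(w,1),round(h,1),'theta',round(th,3))
    st=(c.min(-1)>150)&(d>0)
    for i in (-1,0,1):
        m=st&(abs(L[...,1]-.085*i)<.025)&(abs(L[...,0])<.025)&(abs(L[...,2]-.024)<.006)
        P=L[m]; 
        if len(P)>10:
            r=cv2.minAreaRect((P[:,:2]*1000).astype(np.float32)); print('  nut',i,len(P),'h',np.median(P[:,2]).round(4),np.round(r[0],1),np.round(r[1],1),round(r[2],1))
E
python3 - <<'E'
from meas import *
meas('w1');meas('w2')
from h import *
# face plane: fit
for n in('w1','w2'):
    p,d,W=fcloud(n); q=W-(O+rackR()@np.array([0,0,.055])); L=np.stack([q@u_(),q@(rackR()[:,1]),q@n_()],-1)
    c=p.astype(int); m=(d>0)&(c.max(-1)<140)&(c.max(-1)>60)&(abs(L[...,0])<.025)&(abs(L[...,1])<.13)&(abs(L[...,2]-.012)<.006)
    P=L[m];A=np.c_[P[:,:2],np.ones(len(P))]; print(n,len(P),np.linalg.lstsq(A,P[:,2],rcond=None)[0].round(4))
E
```

```text
w1 -1 416 hmax 0.0593 mean u,r [ -2.5 -87.7] rect c -1.5 -88.3 size 34.9 9.0 theta 0.29
w1 0 463 hmax 0.0594 mean u,r [-2.9 -4.2] rect c -2.0 -4.2 size 36.0 8.4 theta 0.078
w1 1 393 hmax 0.0596 mean u,r [-3.2 79.2] rect c -2.5 80.0 size 35.4 8.3 theta 0.195
  nut -1 328 h 0.0238 [ -1.8 -88.6] [31.9 32. ] 0.9
  nut 0 414 h 0.0239 [-9.2 -4.1] [31.  17.9] 89.7
  nut 1 471 h 0.0239 [-2.5 80.7] [31.2 32.2] 0.5
w2 -1 459 hmax 0.0595 mean u,r [ -1.7 -89.2] rect c -1.8 -89.1 size 35.9 8.3 theta 0.263
w2 0 391 hmax 0.0595 mean u,r [-1.9 -6.2] rect c -1.9 -4.9 size 34.9 8.0 theta 0.075
w2 1 280 hmax 0.0594 mean u,r [-2.2 77.7] rect c -2.1 79.7 size 34.7 8.2 theta 0.185
  nut -1 707 h 0.0241 [ -1.7 -89.2] [30.7 31.1] 89.9
  nut 0 676 h 0.024 [-1.9 -4.2] [32.1 31.5] 89.1
  nut 1 467 h 0.024 [-2.5 79.8] [31.8 32.1] 89.4
w1 7165 [-0.0037  0.0004  0.012 ]
w2 6698 [-0.0033  0.0008  0.012 ]
```

```bash
cat >> h.py <<'E'
UO=-.0019; ROW={-1:-.0889,0:-.0044,1:.0799}; TH={-1:.27,0:.076,1:.19}
def wp(i,h,du=0.): return O+rackR()@np.array([0,ROW[i],.055])+(UO+du)*u_()+h*n_()
def ft():
    from bench import manip
    F=np.array(manip.current_force()); M=np.array(manip.current_ft_torque())
    A=np.c_[u_(),rackR()[:,1],n_()].T
    return (A@F).round(2),(A@M).round(3)
def turn(to,q0,th0,lim=.4,step=.15):
    """turn j6 until wing angle 'to'; th0 = angle at q0. returns angle,torque"""
    from bench import manip
    q=np.array(manip.current_qpos()); th=th0+q[5]-q0
    while th<to-1e-3:
        th=min(to,th+step); q[5]=q0+th-th0; manip.move_j(q)
        F,M=ft(); print('th',round(th,3),'F',F,'M',M,'act',round(th0+manip.current_qpos()[5]-q0,3),'t',round(manip.current_time(),2))
        if abs(M[2]-BASE[0])>lim or np.linalg.norm(F)>40: break
    return th
BASE=[0.]
E
python3 - <<'E'
from h import *
from bench import manip
manip.set_gripper(.35,40); print(manip.current_grip_width(),manip.current_time(),ft())
i=0
manip.move_l(wp(i,.075),tool(TH[i],1),.1); print(manip.current_time(),manip.current_qpos().round(3) if hasattr(manip.current_qpos(),'round') else manip.current_qpos())
manip.move_l(wp(i,.041),None,.08); print(manip.current_time(),ft())
snap('w3')
E
```

```text
0.3499311482968315 4.6 (array([-0.59, -0.59, -0.37]), array([-0.001,  0.307, -0.031]))
5.4833 [ 0.216  0.389  2.12  -1.314  0.239 -1.416]
6.0583 (array([ 0.06, -0.26,  0.35]), array([0.006, 0.316, 0.018]))
```

View pics/w3.png

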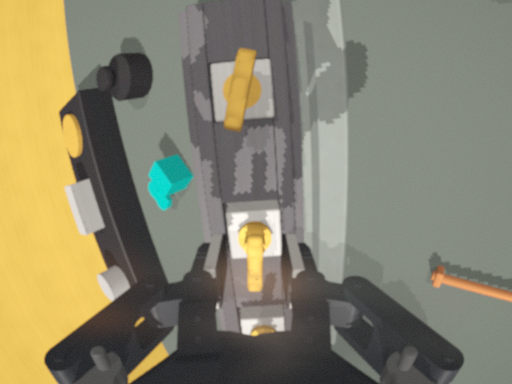

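```bash
python3 - <<'E'
from h import *
import h
from bench import manip
i=0
manip.set_gripper(0,40); print('w',manip.current_grip_width(),manip.current_time(),ft())
BASE[0]=ft()[1][2]
q0=manip.current_qpos()[5]
th=turn(.85,q0,TH[i])
E
```

```text
w 0.07902727280996728 6.425 (array([-0.4 ,  0.15,  8.01]), array([0.019, 0.362, 0.026]))
th 0.226 F [-0.84 -0.16  1.88] M [-0.063  0.227 -0.006] act 0.222 t 6.69
th 0.376 F [-0.89 -0.79  3.24] M [-0.138  0.401 -0.061] act 0.37 t 6.96
th 0.526 F [-1.18 -0.33  4.33] M [-0.092  0.497 -0.095] act 0.518 t 7.22
th 0.676 F [-1.34  0.22  4.67] M [-0.029  0.546  0.01 ] act 0.668 t 7.49
th 0.826 F [-1.95  0.12  4.86] M [ 0.091  0.512 -0.036] act 0.818 t 7.76
th 0.85 F [-2.1   0.66  5.48] M [0.13  0.553 0.041] act 0.846 t 8.01
```

```bash
python3 - <<'E'
from h import *
from bench import manip
i=0
BASE[0]=0
q0=manip.current_qpos()[5]; th=turn(1.5,q0,.846)
q0=manip.current_qpos()[5]; th=turn(1.9,q0,th,.5,.06)
E
```

```text
th 0.996 F [-0.25  0.81  6.09] M [ 0.192  0.547 -0.072] act 0.99 t 8.28
th 1.146 F [-0.77  1.71  5.27] M [ 0.216  0.534 -0.029] act 1.139 t 8.54
th 1.296 F [-2.05  2.38  5.07] M [ 0.295  0.6   -0.008] act 1.29 t 8.81
th 1.446 F [-3.25  1.51  4.76] M [ 0.349  0.625 -0.024] act 1.44 t 9.07
th 1.5 F [-1.96  1.95  6.36] M [ 0.338  0.609 -0.004] act 1.494 t 9.32
th 1.56 F [-1.26  2.39  5.21] M [ 0.347  0.539 -0.013] act 1.555 t 9.57
th 1.62 F [-1.68  2.18  5.2 ] M [ 0.38   0.533 -0.059] act 1.616 t 9.82
th 1.68 F [-2.04  2.    5.26] M [ 0.404  0.605 -0.011] act 1.676 t 10.07
th 1.74 F [-0.22  4.33  5.65] M [0.7   0.334 0.007] act 1.736 t 10.32
th 1.8 F [-0.42  5.83  5.55] M [0.957 0.335 0.462] act 1.796 t 10.57
th 1.86 F [0.11 4.57 5.36] M [0.892 0.343 1.004] act 1.856 t 10.82
```

```bash
python3 - <<'E'
from h import *
from meas import meas
from bench import manip
manip.set_gripper(.35,40); print(manip.current_time(),ft())
manip.move_l(wp(0,.085),None,.12)
i=1
manip.move_l(wp(i,.085),tool(TH[i],1),.15); print(manip.current_time(),np.round(manip.current_qpos(),2))
snap('w4'); meas('w4')
manip.move_l(wp(i,.041),None,.1); print(manip.current_time(),ft())
snap('w5')
E
```

```text
11.175 (array([ 0.22, -0.23,  0.09]), array([-0.009,  0.3  ,  0.014]))
13.5083 [ 0.39  0.43  2.01 -1.1   0.37 -1.38]
w4 -1 few 0 0
w4 0 820 hmax 0.0597 mean u,r [-1.1 -4. ] rect c -0.4 -4.2 size 8.1 35.6 theta -1.395
w4 1 620 hmax 0.0595 mean u,r [-2.3 78.2] rect c -1.8 80.1 size 35.3 7.6 theta 0.182
  nut -1 35 h 0.0237 [ 10.3 -73.9] [3.1 8.4] 74.9
  nut 0 1089 h 0.0241 [-0.5 -4. ] [31.7 31.7] 84.4
  nut 1 1066 h 0.0241 [-1.9 80.9] [32.1 32.3] 0.2
14.15 (array([ 0.42,  0.25, -0.15]), array([-0.003,  0.246,  0.024]))
```

View pics/w5.png

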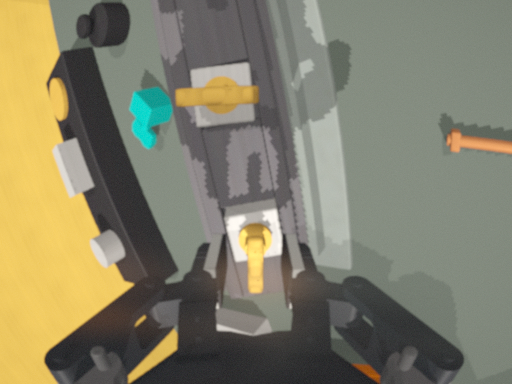

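```bash
python3 - <<'E'
from h import *
from bench import manip
i=1
manip.set_gripper(0,40); print('w',manip.current_grip_width(),manip.current_time(),ft())
q0=manip.current_qpos()[5]
th=turn(.65,q0,TH[i],.4,.23)
if th>.64: th=turn(1.05,q0,TH[i],.4,.08)
print(th)
E
```

```text
w 0.08301231049586894 14.5167 (array([-0.11, -0.06,  6.15]), array([ 0.034,  0.382, -0.026]))
th 0.42 F [-0.34 -1.42  1.23] M [-0.177  0.323 -0.061] act 0.416 t 14.85
th 0.65 F [-1.22 -1.    2.86] M [-0.107  0.493 -0.038] act 0.643 t 15.18
th 0.723 F [-0.73  0.56  1.12] M [0.08  0.474 0.044] act 0.718 t 15.43
th 0.803 F [-0.59  2.99  1.37] M [0.425 0.401 0.014] act 0.799 t 15.68
th 0.883 F [-0.56  3.53  1.41] M [0.575 0.404 0.845] act 0.878 t 15.93
0.8832229846493299
```

```bash
python3 - <<'E'
from h import *
from bench import manip
q=np.array(manip.current_qpos()); q[5]-=.1; manip.move_j(q); print(ft())
manip.set_gripper(.35,40)
manip.move_l(wp(1,.085),None,.12); print(manip.current_time())
i=-1
def R2(axis,a): return cv2.Rodrigues(np.array(axis)*a)[0]
for tilt in (0,2,4,6):
  for ax in ('u','-row'):
    A=u_() if ax=='u' else rackR()[:,1]
    for s in (1,-1):
      T=R2(A,s*np.radians(tilt))@tool(TH[i],1)
      out=[]
      for hh in (.041,.055,.07,.085,.11):
        P=wp(i,.049)-T[:,0]*(hh-.049)
        q=manip.inverse_kinematics(P,T); out.append(None if q is None else np.round(q[3:5],2).tolist())
      print(tilt,ax,s,out)
E
```

```text
(array([-1.09,  0.57,  1.36]), array([0.169, 0.398, 0.085]))
17.0417
0 u 1 [[4.2, 0.13], [4.37, 0.12], [4.59, 0.12], [-1.46, 0.12], [-1.1, 0.14]]
0 u -1 [[4.2, 0.13], [4.37, 0.12], [4.59, 0.12], [-1.46, 0.12], [-1.1, 0.14]]
0 -row 1 [[4.2, 0.13], [4.37, 0.12], [4.59, 0.12], [-1.46, 0.12], [-1.1, 0.14]]
0 -row -1 [[4.2, 0.13], [4.37, 0.12], [4.59, 0.12], [-1.46, 0.12], [-1.1, 0.14]]
2 u 1 [[3.87, 0.1], [4.05, 0.08], [4.35, 0.07], None, [-0.95, 0.09]]
2 u -1 [[4.4, 0.17], [4.54, 0.16], [4.7, 0.17], [-1.42, 0.17], [-1.17, 0.19]]
2 -row 1 [[4.65, 0.1], [-1.41, 0.11], [-1.19, 0.12], [-1.0, 0.13], [-0.76, 0.17]]
2 -row -1 [[3.93, 0.17], [4.04, 0.16], [4.18, 0.15], [4.36, 0.14], [-1.56, 0.13]]
4 u 1 [[3.34, 0.08], None, None, None, None]
4 u -1 [[4.53, 0.21], [4.64, 0.21], [-1.52, 0.21], [-1.39, 0.22], [-1.19, 0.24]]
4 -row 1 [[-1.1, 0.11], [-0.93, 0.12], [-0.79, 0.14], [-0.67, 0.16], [-0.53, 0.21]]
4 -row -1 [[3.77, 0.22], [3.84, 0.2], [3.93, 0.19], [4.05, 0.17], [4.31, 0.16]]
6 u 1 [[2.81, 0.1], [2.71, 0.08], None, None, None]
6 u -1 [[4.62, 0.25], [-1.57, 0.26], [-1.47, 0.26], [-1.37, 0.27], [-1.21, 0.3]]
6 -row 1 [[-0.71, 0.14], [-0.62, 0.16], [-0.54, 0.18], [-0.47, 0.21], [-0.39, 0.26]]
6 -row -1 [[3.67, 0.27], [3.71, 0.26], [3.78, 0.24], [3.85, 0.22], [4.03, 0.2]]
```

```bash
python3 - <<'E'
from h import *
from bench import manip
i=-1
manip.move_l(wp(1,.16),None,.2)
qp=np.array(manip.inverse_kinematics(wp(i,.068),tool(TH[i],1)))
qh=np.array(manip.inverse_kinematics(wp(i,.21),tool(TH[i],1)))
print(np.round(manip.current_qpos(),2),qp.round(2),qh.round(2))
if qp[3]>4:
    manip.move_j(qh); print(manip.current_time())
    s=np.r_[qh[:3],qp[3:]]; manip.move_j(s); print(manip.current_time(),manip.current_ee_pos(),wp(i,.21))
    print(np.array(manip.current_tcp_rot())[:,0]@-n_())
E
```

```text
[ 0.45  0.27  2.05 -0.87  0.47 -0.99] [ 0.01  0.36  2.2   4.56  0.12 -0.98] [ 0.06 -0.03  2.27 -0.45  0.34 -2.23]
18.6917
22.8333 [0.51020125 0.04803689 0.28400897] [0.44804874 0.03599112 0.22593213]
0.9474365954360526
```

```bash
python3 - <<'E'
from h import *
from bench import manip
i=-1
def R2(a,t): return cv2.Rodrigues(np.array(a)*t)[0]
for tilt,hh in ((4,.11),(2,.085),(0,.066)):
    T=R2(rackR()[:,1],-np.radians(tilt))@tool(TH[i],1); P=wp(i,.049)-T[:,0]*(hh-.049)
    q=np.array(manip.inverse_kinematics(P,T)); print(q.round(2))
    assert q[3]>3
    manip.move_j(q); print(manip.current_time(),ft())
snap('w6')
E
```

```text
[ 0.03  0.26  2.28  4.31  0.16 -0.72]
23.45 (array([-0.29,  0.36,  0.83]), array([-0.043,  0.253,  0.001]))
[ 0.02  0.32  2.23  4.36  0.14 -0.77]
23.7 (array([0.42, 0.17, 0.08]), array([-0.067,  0.296, -0.007]))
[ 0.01  0.37  2.2   4.53  0.12 -0.95]
23.9917 (array([ 0.06, -0.49,  0.84]), array([-0.008,  0.311, -0.011]))
```

View pics/w6.png

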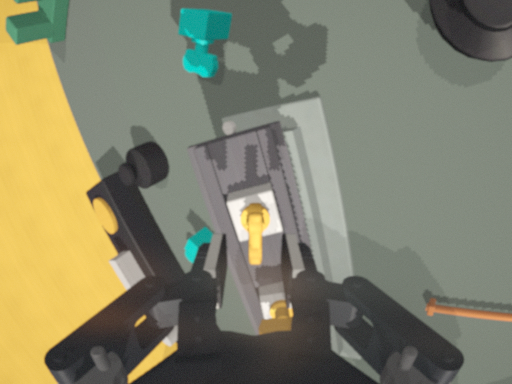

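```bash
python3 - <<'E'
from h import *
from bench import manip
i=-1
manip.move_l(wp(i,.041),None,.08); print(manip.current_time(),ft(),np.round(manip.current_qpos(),2))
manip.set_gripper(0,40); print('w',manip.current_grip_width(),manip.current_time(),ft())
q0=manip.current_qpos()[5]
th=turn(.65,q0,TH[i],.4,.2)
if th>.64: th=turn(.97,q0,TH[i],.4,.08)
if th>.96: th=turn(1.6,q0,TH[i],.4,.2)
if th>1.59: th=turn(1.92,q0,TH[i],.7,.07)
print(th)
E
```

```text
24.5 (array([ 0.29, -0.76, -1.01]), array([-0.031,  0.23 , -0.003])) [ 0.    0.43  2.17  4.2   0.13 -0.63]
w 0.08145802565607844 24.8167 (array([-1.24, -0.36,  9.21]), array([0.065, 0.432, 0.006]))
th 0.47 F [-0.08  0.61 -1.5 ] M [0.018 0.265 0.018] act 0.465 t 25.12
th 0.65 F [-0.98 -0.38  1.96] M [-0.003  0.249 -0.017] act 0.643 t 25.42
th 0.723 F [-0.31 -0.64  0.4 ] M [-0.065  0.31   0.031] act 0.718 t 25.67
th 0.803 F [-0.99  0.03  0.49] M [ 0.003  0.331 -0.012] act 0.798 t 25.92
th 0.883 F [-0.16  0.43  0.71] M [-0.066  0.44  -0.015] act 0.879 t 26.17
th 0.963 F [-0.06  0.43  2.01] M [-0.037  0.392 -0.024] act 0.959 t 26.42
th 0.97 F [-0.59 -0.52  1.22] M [0.013 0.468 0.064] act 0.968 t 26.67
th 1.168 F [-0.77  0.02  1.8 ] M [-0.018  0.442  0.016] act 1.164 t 26.98
th 1.368 F [0.3  0.05 0.44] M [ 0.016  0.417 -0.011] act 1.361 t 27.28
th 1.568 F [-0.37 -0.06  1.67] M [-0.053  0.403  0.005] act 1.56 t 27.59
th 1.6 F [-1.36  0.4   1.97] M [-0.052  0.433  0.031] act 1.596 t 27.84
th 1.666 F [-0.37 -0.39 -0.37] M [-0.003  0.413  0.019] act 1.662 t 28.09
th 1.736 F [2.8  2.59 1.23] M [ 0.349 -0.065  0.055] act 1.732 t 28.34
th 1.806 F [3.41 3.49 2.58] M [ 0.724 -0.453  0.575] act 1.801 t 28.59
th 1.876 F [4.74 3.58 4.12] M [ 0.638 -0.444  1.113] act 1.872 t 28.84
1.8755226244507053
```

```bash
python3 - <<'E'
from h import *
from meas import meas
from bench import manip
i=-1
manip.set_gripper(.35,40); print(manip.current_time(),ft())
manip.move_l(wp(i,.066),None,.1)
q=np.array(manip.current_qpos()); s=np.r_[.06,-.03,2.27,q[3:]]
m=q+(s-q)*.25; 
manip.move_j(s); print(manip.current_time(),manip.current_ee_pos())
g=np.array([0.45,0.27,2.05,-0.87,0.47,-0.99+.79-TH[1]])
s2=np.r_[s[:3],g[3:]]; manip.move_j(s2)
print(manip.current_time(),manip.current_ee_pos())
manip.move_ptp(wp(1,.11),tool(.79,1)); print(manip.current_time(),np.round(manip.current_qpos(),2))
snap('w7'); meas('w7')
E
```

```text
29.1917 (array([-0.22,  0.42, -0.67]), array([-0.023,  0.237,  0.054]))
30.35 [0.51173999 0.04656991 0.28277231]
34.7917 [ 0.44264397 -0.01867109  0.23504281]
35.75 [ 0.41  0.37  2.03 -1.01  0.4  -0.86]
w7 -1 546 hmax 0.0595 mean u,r [ -1.8 -87.5] rect c -1.0 -88.5 size 9.0 35.2 theta -1.407
w7 0 558 hmax 0.0596 mean u,r [-2.5 -3.4] rect c -1.5 -3.6 size 8.2 35.0 theta -1.396
w7 1 512 hmax 0.0595 mean u,r [-3.6 79.7] rect c -2.7 80.8 size 35.2 8.0 theta 0.694
  nut -1 187 h 0.024 [ -1.3 -86.1] [38.9 22.4] 16.6
  nut 0 786 h 0.024 [-0.7 -3.9] [31.5 32.6] 84.4
  nut 1 808 h 0.024 [-2.1 81.4] [31.8 32.1] 89.8
```

View pics/w7.png

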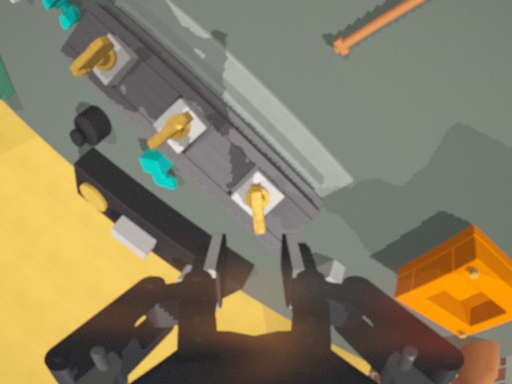

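```bash
python3 - <<'E'
from h import *
import h
from bench import manip
h.UO=-.0023; ROW[1]=.0803
i=1
manip.move_l(wp(i,.085),tool(.70,1),.12)
manip.move_l(wp(i,.041),None,.1); print(manip.current_time(),ft())
manip.set_gripper(0,60); print('w',manip.current_grip_width(),manip.current_time(),ft())
manip.move_l(wp(i,.071),None,.06); print(manip.current_time(),'w',manip.current_grip_width(),ft())
manip.move_l(wp(i,.12),None,.12)
P=np.array(manip.current_ee_pos()); manip.move_l([P[0],P[1],.26],None,.2)
print(manip.current_time(),'w',manip.current_grip_width(),ft())
q=np.array(manip.current_qpos()); print(q.round(2))
snap('w8')
best=[]
for a in np.radians(range(-180,180,15)):
    x=np.array([0,0,-1.]);y=np.array([np.cos(a),np.sin(a),0]);T=np.c_[x,y,np.cross(x,y)]
    k=manip.inverse_kinematics([.523,-.301,.22],T)
    if k is not None: best.append((np.max(abs(np.array(k)-q)),round(np.degrees(a)),np.round(k,2).tolist()))
for b in sorted(best)[:4]: print(b)
E
```

```text
36.75 (array([ 0.77, -0.8 ,  1.2 ]), array([ 0.032,  0.29 , -0.016]))
w 0.07484172798669057 37.075 (array([-0.86,  0.41,  5.15]), array([0.118, 0.5  , 0.015]))
37.725 w 0.07358411261914606 (array([-2.37, -0.23, -1.65]), array([-0.079,  0.531, -0.028]))
38.975 w 0.07455419305886066 (array([-0.81, -1.11, -2.11]), array([-0.043,  0.523,  0.045]))
[ 0.42  0.18  1.94 -0.63  0.6  -1.38]
(np.float64(1.018544061119272), 0, [-0.6, 0.46, 1.52, -0.0, 1.16, -0.6])
(np.float64(1.018544061119272), 15, [-0.6, 0.46, 1.52, -0.0, 1.16, -0.86])
(np.float64(1.018544061119272), 30, [-0.6, 0.46, 1.52, -0.0, 1.16, -1.12])
(np.float64(1.018544061119272), 45, [-0.6, 0.46, 1.52, -0.0, 1.16, -1.38])
```

View pics/w8.png

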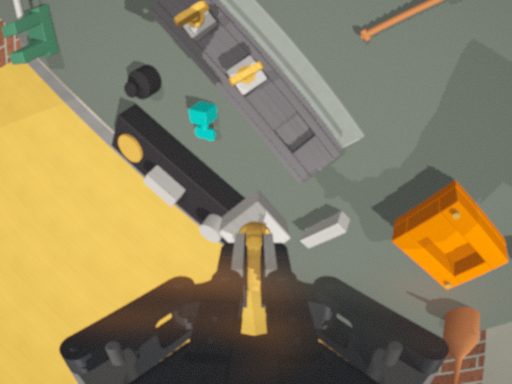

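```bash
python3 - <<'E'
from h import *
from bench import manip
a=np.radians(15); x=np.array([0,0,-1.]);y=np.array([np.cos(a),np.sin(a),0]);T=np.c_[x,y,np.cross(x,y)]
manip.move_ptp([.523,-.301,.20],T)
print(manip.current_time(),'w',manip.current_grip_width(),manip.current_force())
manip.move_l([.523,-.301,.075],None,.12)
print(manip.current_time())
for n in ('side','top'):
    p,d=manip.grab_frame(n); c=p[80:200,210:360] if n=='side' else p[150:270,280:420]
    cv2.imwrite(f'pics/{n}1.png',cv2.resize(c,None,fx=4.5,fy=4.5,interpolation=cv2.INTER_CUBIC)[...,::-1])
print(manip.current_force())
E
```

```text
40.8333 w 0.07447686062489046 [-0.32429855  0.59471371 -3.29372061]
42.025
[-0.17320273  0.37010648 -2.9295224 ]
```

View pics/side1.png

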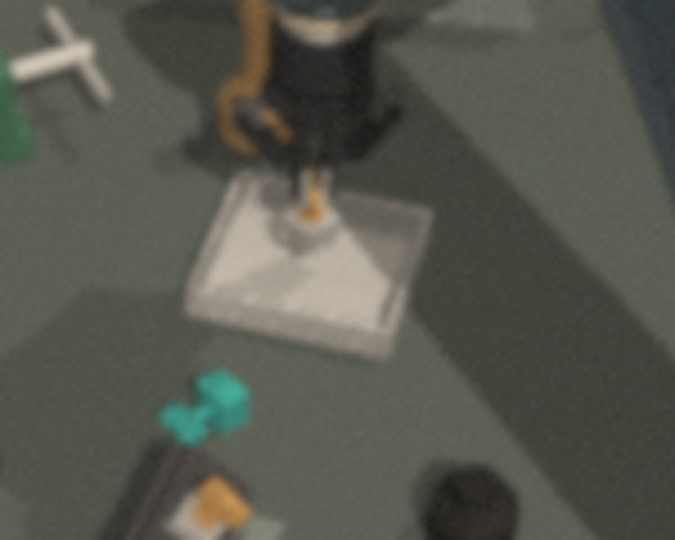

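View pics/top1.png

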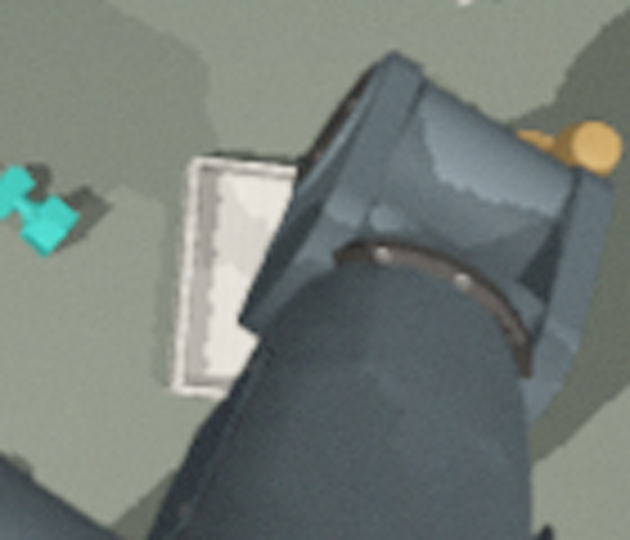

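```bash
python3 - <<'E'
from h import *
from bench import manip
z=.075; f0=np.array(manip.current_force())[2]
manip.move_l([.523,-.301,.052],None,.08); z=.052
print(manip.current_force())
while z>.038:
    z-=.0015; manip.move_l([.523,-.301,z],None,.03); f=np.array(manip.current_force()); print(round(z,4),f.round(1),round(manip.current_time(),2))
    if f[2]-f0>4: break
E
```

```text
[-0.3376705   1.13055489 -1.34090538]
0.0505 [-0.2 -0.2 -2.4] 42.81
0.049 [ 0.4  0.2 -2.8] 43.06
0.0475 [ 0.  -0.2 -2. ] 43.31
0.046 [ 0.3 -0.6  0.1] 43.56
0.0445 [-2.5  3.1 12.7] 43.81
```

```bash
python3 - <<'E'
from h import *
from bench import manip
manip.move_l([.523,-.301,.0453],None,.03); print(np.round(manip.current_force(),1))
manip.set_gripper(.3,20); print(manip.current_time(),np.round(manip.current_force(),1))
manip.move_l([.523,-.301,.12],None,.1); snap('w9')
manip.move_l([.523,-.301,.22],None,.25)
manip.move_ptp([.30,-.25,.30],manip.current_tcp_rot())
print(manip.current_time())
for n in ('side','top'):
    c=manip.get_calibration(n);p,d=manip.grab_frame(n); np.savez(n+'2.npz',p=p,d=d,K=c["camera_matrix"],R=c["R"],t=c["t"])
    cc=p[80:280,150:360] if n=='side' else p[120:270,120:420]
    f=3 if n=='side' else 2.6
    cv2.imwrite(f'pics/{n}2.png',cv2.resize(cc,None,fx=f,fy=f,interpolation=cv2.INTER_CUBIC)[...,::-1])
for n in ('nut_a','wing_a'):
  for cam in('top','side'):
    print(cam,n,[(round(r['confidence'],2),np.round(r['at'],3).tolist()) for r in manip.look_for(cam,n)])
E
```

```text
[0.1 1.6 7.3]
44.3833 [ 0.1  0.4 -0.9]
46.8417
top nut_a [(0.7, [0.573, 0.097, 0.081]), (0.54, [0.577, -0.125, 0.02]), (0.5, [0.556, 0.016, 0.083]), (0.48, [0.724, 0.067, 0.02]), (0.46, [0.525, -0.303, 0.03])]
side nut_a [(0.64, [0.572, -0.129, 0.02]), (0.51, [0.719, 0.081, 0.023]), (0.45, [0.572, 0.107, 0.078]), (0.44, [0.551, 0.022, 0.083]), (0.41, [0.525, -0.293, 0.027])]
top wing_a [(0.68, [0.588, -0.117, 0.02]), (0.67, [0.559, 0.462, 0.048]), (0.49, [0.738, 0.077, 0.026]), (0.46, [0.566, 0.102, 0.103]), (0.4, [0.547, 0.018, 0.099]), (0.4, [0.522, -0.302, 0.063])]
side wing_a [(0.67, [0.744, 0.081, 0.019]), (0.46, [0.588, -0.116, 0.018]), (0.4, [0.56, 0.101, 0.096])]
```

View pics/side2.png

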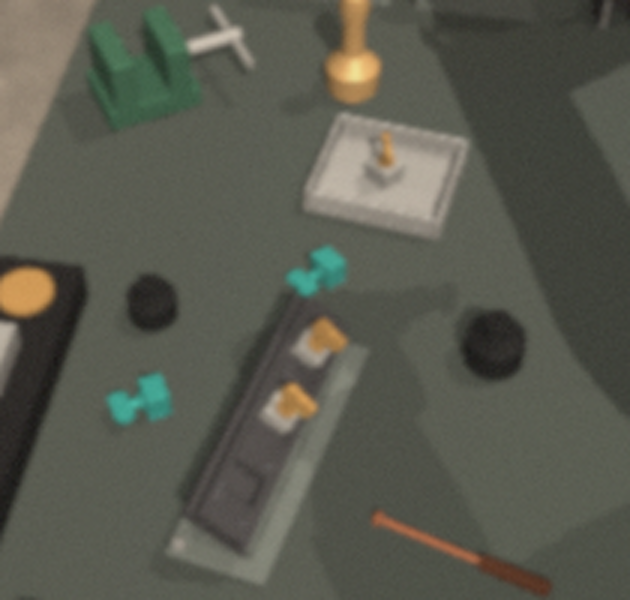

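View pics/top2.png

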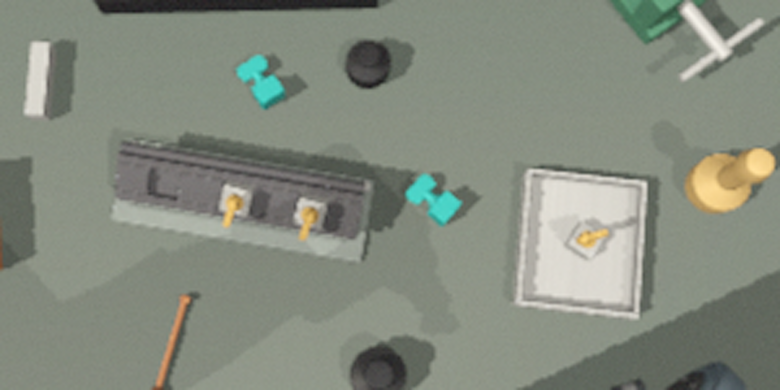

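View pics/w9.png

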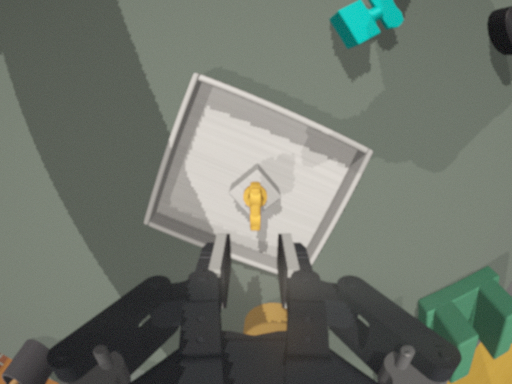

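```bash
python3 - <<'E'
from bench import manip
manip.sign_off(); print(manip.current_time())
E
```

```text
the job is handed in; nothing more can be done
the job is handed in; nothing more can be done
```

I tried all three screws in the rack; two ran down to their seat and stay there, and one jammed and now stands upright in the reject tray. I handed the job in at about 47 s of the 67 s allowed.

| Screw (rack y) | Result | What the turning showed |
|---|---|---|
| Middle (0 mm) | Seated, left in rack | Free to about 1.74 at the wrist, then firm at 1.0 N m |
| −85 mm | Seated, left in rack | Free to about 1.74 at the wrist, then firm at 1.1 N m |
| +85 mm | Jammed, moved to tray | Stopped at 0.80–0.88 at the wrist (0.85 N m); found at 0.69 after letting go |

- **Seated screws:** The wings measured 1.75 (middle) and 1.73 (−85 mm). The middle nut had turned about 0.1 in its pocket, which leaves that screw at about 1.65, its seat. The −85 mm nut was partly hidden in that picture, so its own turn was not measured; I judged that screw seated from the torque and the matching wing angle.
- **Reject:** I lifted it out with its nut after all three had been tried and lowered it until it touched the tray floor, pressing about 15 N. I backed off before opening. The side, top and wrist pictures show it standing near the tray's centre.
- **Other things:** The turquoise look-alikes, weights, probe, rammer and parallel look unmoved in the last side and top pictures. The core box was outside those crops and I did not check it again.
- **Checks that disagreed:** The object finder gave one false wing near y = 0.46 m. In the side picture it missed the wing in the tray, though it found the nut under it.

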